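# Close up the twin compressor: valve plate, two heads and the crossover tube

### The job

Close up the twin compressor, ready for its screws: take the steel valve plate from under the crossover tube in the parts tray and lay it squarely on the bare cylinder. Then set the head with the fat silencer on the left cylinder and the one with the slim hose barb on the right (left and right as seen from the robot), both square, fittings outward and port pads inward. Last, bridge the heads with the crossover tube, a foot on each port pad; do not push the fan or the dish of screws about.

Things in the scene. Friction and masses are not known exactly. Their poses are not given: they have to be found in the camera images.
- pump: Fixed twin compressor, base 110 x 250 mm, motor between two crankcases. Origin under its centre on the bench; x away from the robot, y to the robot's left (yaw within 0.3), z up. Cylinders stand at y +75 (left) and -75 mm (right), x 0, from z 92 mm; all else is below z 98. Heads, when seated, have undersides at z 138 and port pads at z 172 mm.
- cyl_bare: Cylinder without valve plate, fixed on the pump's left or right seat: open 40 mm bore, dark piston crown 12 mm down, square aluminium top flange 56 x 56 mm. Origin: centre of its foot; flange top 36 mm above it (pump z 128). Axes as the pump's.
- cyl_plated: The other cylinder, on the pump's other seat: the same, but with a steel valve plate (56 x 56 x 10 mm) already fixed on it. Origin: centre of its foot; plate top 46 mm above it (pump z 138). Axes as the pump's.
- valve_plate: Loose square steel plate 56 x 56 x 10 mm, about 140 g, two dark reeds on top; starts flat on the tray floor, straddled by the crossover tube. Origin: centre of underside; z up, x and y along its sides. Grip across either pair of sides; any quarter turn will do.
- head_intake: Loose aluminium head, block 56 x 56 x 26 mm, fins to z 34 along both x sides, about 220 g. On top a fat black silencer 24 mm across at y +14.5 mm (top z 54) and a square port pad 24 x 24 mm at y -12 (top z 34). Origin: centre of underside; z up. Any yaw at start. Goes on the left cylinder, its +y along the pump's +y. Grip across x or y sides.
- head_delivery: Loose aluminium head: same block, fins, port pad, frame and mass as head_intake, but instead of the silencer a slim upright brass hose barb 10 mm across on a 15 mm foot at y +14.5 mm (top z 54). Any yaw at start. Goes on the right cylinder, its +y opposite to the pump's +y.
- crossover: Loose steel bridge, 100 g: 12 mm round tube along y, axis 34 mm above the feet's undersides (straight for |y| < 53 mm), bent down to flat feet 24 x 22 x 6 mm at y +63 and -63. Origin: midway between the feet at their undersides; z up. Same either way round. Fitted: origin over the pump's centre at z 172 mm, y along the pump's y. Grip the tube's middle from above.
- tray: Grey parts tray, open, fixed at the robot's right: 185 (x) x 225 (y) mm, walls 24 high, 3 thick, floor 3 mm. Origin: centre of underside; x away from the robot (yaw within 0.25). At the start plate and crossover lie 15 to 45 mm beyond its centre; its near half is empty, with room to set the crossover aside 50 mm before the centre.
- fan: Bystander: square black cooling fan 80 x 80 x 25 mm, loose on the bench at the robot's left, near the heads. Origin: centre of underside.
- screw_dish: Bystander: small steel dish of head screws, 88 mm across, 18 mm high, loose on the bench in front of the pump. Origin: centre of underside.
There are look-alikes about, which are no part of the job. What is shaped like the valve_plate but blue or yellow is not meant.

How it is judged:
On the way, in this order (a step that is already met when the one before it is completed fails the run):
1. the valve plate lies squarely on the bare cylinder (x of valve_plate in the frame of cyl_bare between -0.008 and 0.008 m and y of valve_plate in the frame of cyl_bare between -0.008 and 0.008 m and z of valve_plate in the frame of cyl_bare between 0.033 and 0.039 m and angle between valve_plate's own z axis and vertical below 0.06 rad and (angle between the x axis of valve_plate and the x axis of pump, either way round below 0.15 rad or angle between the x axis of valve_plate and the y axis of pump, either way round below 0.15 rad)), for 0.2 s.
2. both heads are seated on their own cylinders, fittings outward (all of step 1 and x of head_intake in the frame of pump between -0.008 and 0.008 m and y of head_intake in the frame of pump between 0.067 and 0.083 m and z of head_intake in the frame of pump between 0.1345 and 0.1415 m and angle between each of head_intake, head_delivery's own z axis and vertical below 0.06 rad and angle between the y axis of each of head_intake, head_delivery and the y axis of pump, either way round below 0.15 rad and y of pump in the frame of head_intake below -0.05 m and x of head_delivery in the frame of pump between -0.008 and 0.008 m and y of head_delivery in the frame of pump between -0.083 and -0.067 m and z of head_delivery in the frame of pump between 0.1345 and 0.1415 m and y of pump in the frame of head_delivery below -0.05 m), for 0.2 s.
3. the crossover tube bridges the two heads (all of step 2 and x of crossover in the frame of head_intake between -0.012 and 0.012 m and y of crossover in the frame of head_intake between -0.087 and -0.063 m and z of crossover in the frame of head_intake between 0.0305 and 0.0375 m and x of crossover in the frame of head_delivery between -0.012 and 0.012 m and y of crossover in the frame of head_delivery between -0.087 and -0.063 m and z of crossover in the frame of head_delivery between 0.0305 and 0.0375 m and angle between the y axis of crossover and the y axis of pump, either way round below 0.12 rad and angle between crossover's own z axis and vertical below 0.06 rad and contact force between crossover and head_intake above 0.03 N and contact force between crossover and head_delivery above 0.03 N), for 0.2 s.
At the end, for the whole second after the job is handed in: Valve plate flat on the bare cylinder, silencer head on the left cylinder, barb head on the right: each centred within 8 mm, square within 0.15 rad, fittings outward. Crossover level, a foot on each port pad, within 12 mm and 0.12 rad. All released and at rest (all of step 3 and linear speed of each of valve_plate, head_intake, head_delivery, crossover below 0.01 m/s and not (contact force between the fingers and valve_plate above 0.05 N) and not (contact force between the fingers and head_intake above 0.05 N) and not (contact force between the fingers and head_delivery above 0.05 N) and not (contact force between the fingers and crossover above 0.05 N)); the robot touches nothing.
It fails at once if the cooling fan is pushed away or upset (distance of fan from where it was at the start of the episode above 0.03 m or angle between fan's own z axis and vertical above 0.5 rad).
It fails at once if the dish of screws is pushed away or tipped (distance of screw_dish from where it was at the start of the episode above 0.03 m or angle between screw_dish's own z axis and vertical above 0.5 rad).
It also fails if it takes over 134 s, if anything falls off the work surface, if the arm or the gripper's body presses on something with over 40 N, if the wrist force passes 120 N, or if a joint passes its speed limit or range.

### The arm

A 7-joint arm with a two-finger parallel gripper is mounted at the origin on the work surface. World frame = base frame: x ahead of the robot, y to its left, z up, the work surface at z = 0. Lengths are in m, angles in rad, forces in N, time in s.
With the tool pointing down it reaches from about 0.4 to 0.85 m from the base axis. Payload 4.4 kg.
Tool frame: the origin (TCP) lies on the mounting face of the last link; the fingertips stand 199 mm ahead of it and the grasp point (between the pads) lies 180 mm ahead of it; z points along the fingers, y is the line along which they close (so a half turn about z gives the same grasp; the last joint's range is limited). The gripper opens to 94 mm and grips with 3 to 60 N. Pads are 16 mm wide; open, the fingers measure 119 mm over their backs; the gripper's body (75 mm by 177 mm) begins 78 mm behind the grasp point.
Start: joints at [-1.197, 0.628, 0.038, 1.517, -0.027, 0.996, -0.02], TCP at [0.277, 0.588, 0.405] pointing down, gripper open.
Joint ranges: [-3.06, 3.06], [-0.37, 2.12], [-1.25, 1.32], [0.18, 2.47], [-1.1, 4.24], [0.23, 1.98], [-2.94, 2.94]. Speed limits (rad/s): [2.57, 2.57, 3.14, 3.14, 3.14, 3.14, 3.14].

### API

Orientations are given as [roll, pitch, yaw] about the fixed x, y, z axes, in that order (R = Rz(yaw) Ry(pitch) Rx(roll)).
In Python, from rig import r, snapshot, sign_off gives the robot as it stands.
- The arm moves only by the shell command python3 -m crank 'ROWS' [FORCE]. ROWS is JSON, one flat list of numbers, 7 for each row, row after row: the opening, from 0 (shut) to 1 (fully open), then the shift along the world's x, y, z in units of 25 mm (1.0 is 25 mm), then the turn, a rotation vector about the world's x, y, z in degrees. A call has 1 to 8 rows; each row shifts and turns the commanded pose from where the row before left it; what a row does not reach is not made up. A row lasts 1/10 s, in which the tool goes at most 50 mm and 8.59 degrees, less where a joint would pass 70% of its speed; a pose out of reach is approached as far as the arm can. A call is refused whole if a number of a shift passes 1 or a number of a turn 8.59, either way. A call with a gripper value outside its range is refused whole. The fingers move at their own pace and stop on an object; FORCE is the grip in N (left out, the last holds). Time passes only in rows, so rows that do not move let the fingers close. It gives the time, the measured TCP pose, the force, the opening and the grip force at its end, in the units of the state.
- r.get_obs(): the state, without advancing time (a new reading comes with each control period).
- snapshot(name): name is "scene" or "top"; returns a dict with "img" (420x560x3 uint8, blue, green, red), "vfov" (degrees; the focal length in pixels is half the picture's height over the tangent of half this angle, whatever the lens; pixels are square), "cx", "cy" (the principal point, pixels), "dist_coeffs" ([k1, k2, p1, p2, k3] as OpenCV has them; the pictures are not rectified), "rvec" (rotation vector, rad) and "tvec" (3), from world to camera coordinates, as OpenCV has them. Camera axes: x right, y down, z forward; pixel columns grow to the right and rows downward; lengths in m; the calibration is good to about 2 mm. A picture is of the moment at which its call begins. There is no depth.
- sign_off(): hands the job in; it is judged then, once.
The state is a dict: "t": time; "joints": joint angles; "dq": joint speeds; "joint_torque": joint torques, N m; "position": TCP position; "tcp_rot": TCP orientation; "force": force on the tool from outside, world axes, zero at the start; "torque": the same for the moment, N m; "finger_gap": finger opening in m; "finger_force": force on a finger pad.
Only numpy, scipy, OpenCV 4.12 (cv2) and the standard library are available. Lean on these libraries where they do the work, as an engineer would, in place of code of your own. Each camera call takes 0.05 s, during which the arm holds its last target. There are 200 camera calls.

## Working session

There is one attempt and no reset: what is moved stays moved. The work goes in short steps, Python scripts to look and compute and a shell command to move; the robot and the scene stay as the last step left them, time stands still between calls to the robot, and variables do not carry over. Pictures are saved under pics/ and viewed, at most 14 in all, crops included, and the job is handed in when it is done.

```bash
ls; mkdir -p pics; cat > h.py <<'E'
import numpy as np, cv2
from rig import r, snapshot, sign_off
def K(s):
    f=210/np.tan(np.radians(s["vfov"])/2); return np.array([[f,0,s["cx"]],[0,f,s["cy"]],[0,0,1.]])
def save(s,n,box=None,k=1):
    im=s["img"]
    if box: x0,y0,x1,y1=box; im=im[y0:y1,x0:x1]
    cv2.imwrite("pics/"+n+".png",cv2.resize(im,None,fx=k,fy=k,interpolation=cv2.INTER_CUBIC))
def px2w(s,pts,z):
    """pixels -> world xy on plane z"""
    p=np.array(pts,float).reshape(-1,1,2)
    u=cv2.undistortPoints(p,K(s),np.array(s["dist_coeffs"],float)).reshape(-1,2)
    R,_=cv2.Rodrigues(np.array(s["rvec"],float)); c=-R.T@np.array(s["tvec"],float).ravel()
    d=np.c_[u,np.ones(len(u))]@R; z=np.broadcast_to(z,len(u))
    return c+d*((z-c[2])/d[:,2])[:,None]
def w2px(s,P):
    return cv2.projectPoints(np.array(P,float).reshape(-1,3),np.array(s["rvec"],float),np.array(s["tvec"],float),K(s),np.array(s["dist_coeffs"],float))[0].reshape(-1,2)
E
python3 - <<'E'
from h import *
import pickle
for n in("top","scene"):
    s=snapshot(n); pickle.dump(s,open(n+"0.pkl","wb")); save(s,n+"0",None,1.42)
    R,_=cv2.Rodrigues(np.array(s["rvec"],float)); print(n,s["vfov"],(-R.T@np.array(s["tvec"],float).ravel()),s["dist_coeffs"])
o=r.get_obs(); print(o["t"],o["position"],o["tcp_rot"],o["finger_gap"])
E
```

```text
pics
top 48.38049442901924 [ 0.43033731 -0.08546939  1.23168085] [-0.0611185  0.         0.         0.         0.       ]
scene 52.75753494197551 [ 1.24990863 -0.46440619  0.73270763] [-0.05861231  0.          0.          0.          0.        ]
0.1 [0.27659612 0.58794474 0.40387703] [-3.13997539e+00  3.27412460e-06  2.70181555e+00] 0.09380388244993766
```

View pics/top0.png

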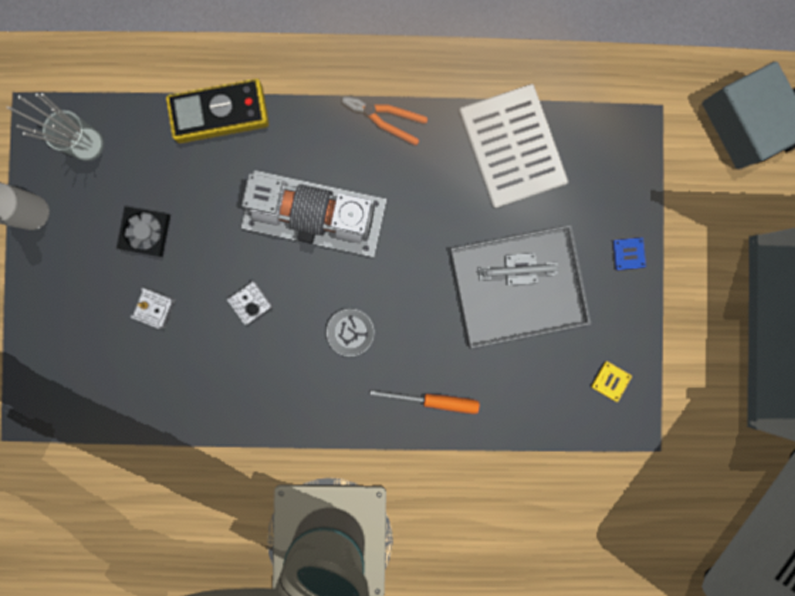

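View pics/scene0.png

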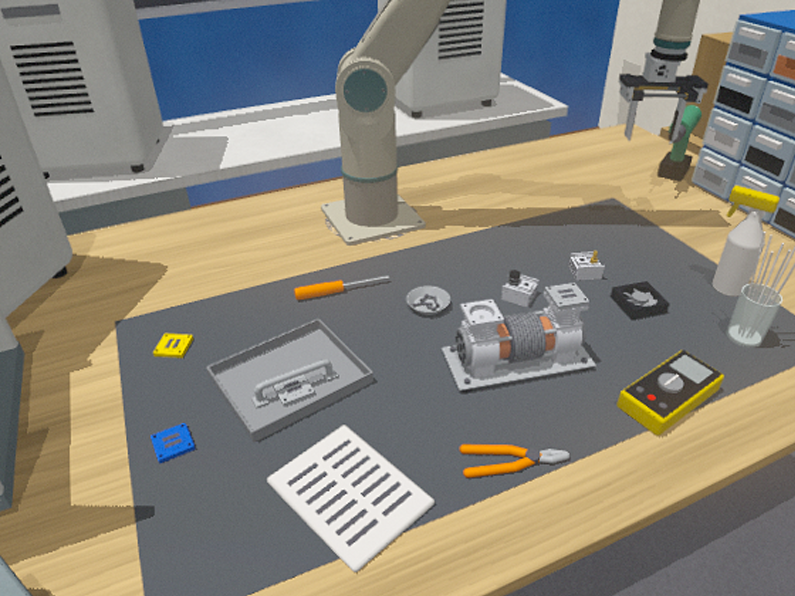

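The top view (795x596 scale) shows these things:
- **Plate candidates:** steel plate in the tray under the tube (520,268), blue (629,254), yellow (611,381). I choose the steel one.
- **Cylinders:** the bare one is on the right (351,212), the plated one on the left (262,190).
- **Heads:** silencer at (249,302), barb at (152,307).
- **Bystanders:** dish at (350,332), fan at (144,231).

Next I check close crops.

```bash
python3 - <<'E'
from h import *
import pickle
s=pickle.load(open("top0.pkl","rb")); I=s["img"]
# crops: pump (165,115,275,185) tray (310,155,420,245) heads (85,190,195,235)
cv2.imwrite("pics/c1.png",cv2.resize(I[155:247,312:420],None,fx=6,fy=6,interpolation=cv2.INTER_CUBIC))
cv2.imwrite("pics/c2.png",cv2.resize(I[115:232,85:275],None,fx=4,fy=4,interpolation=cv2.INTER_CUBIC))
E
```

```text
(no output)
```

View pics/c1.png

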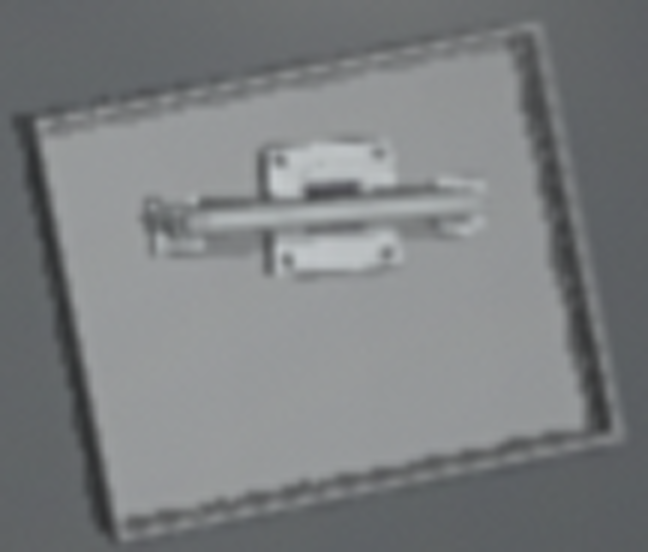

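View pics/c2.png

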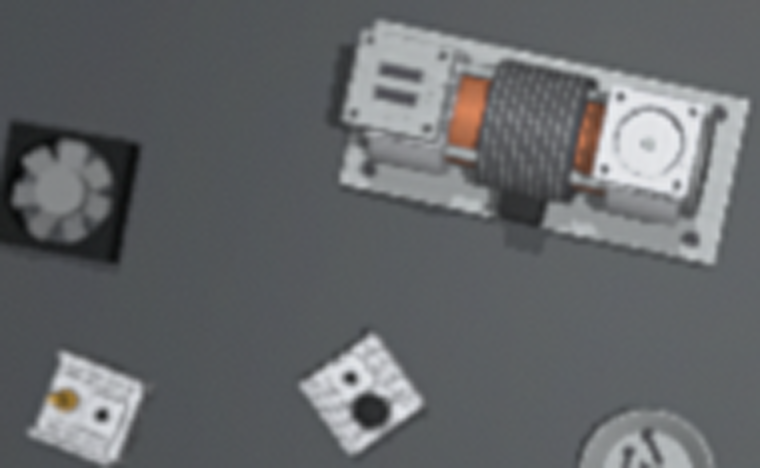

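The tray crop shows the steel plate with dark reeds centred at about (332,205), straddled by the tube from (195,217) to (480,207). In the second crop the bare bore is at (650,141) and the plated cylinder at (402,83). The barb head is at (87,408) and the silencer head at (362,394).

```bash
cat > m.py <<'E'
from h import *
import pickle
s=pickle.load(open("top0.pkl","rb"))
def C(pts,o,k): return (np.array(pts,float)+.5)/k-.5+np.array(o)
def quad(n,pts,o,k,z):
    P=px2w(s,C(pts,o,k),z)[:,:2]; e=np.roll(P,-1,0)-P
    a=np.arctan2(e[:,1],e[:,0]); th=np.angle(np.exp(4j*a).mean())/4
    print(n,"c",P.mean(0).round(4),"yaw mod90",round(th,3),"sides",np.linalg.norm(e,axis=1).round(4)); return P.mean(0)
a,b=((312,155),6),((85,115),4)
quad("plate holes",[(279,160),(378,153),(393,254),(288,259)],*a,.013)
quad("plate",[(262,145),(390,140),(402,262),(275,272)],*a,.013)
T=px2w(s,C([(195,217),(480,207)],*a),.043); print("tube",T.mean(0),np.linalg.norm(T[1]-T[0]),np.arctan2(*(T[0]-T[1])[[1,0]]))
F=px2w(s,C([(178,225),(460,208)],*a),.009); print("feet",F.mean(0),np.linalg.norm(F[1]-F[0]),np.arctan2(*(F[0]-F[1])[[1,0]]))
quad("tray",[(22,118),(545,28),(622,438),(115,540)],*a,.024)
Q=[]
l=quad("plated",[(370,25),(460,50),(440,142),(345,120)],*b,.138)
q=quad("bare",[(612,80),(715,103),(695,197),(597,180)],*b,.128)
print("bore",px2w(s,C([(650,141)],*b),.128)[:,:2]," pump c",(l+q)/2,"yaw",np.arctan2(l[1]-q[1],l[0]-q[0])-np.pi/2,np.linalg.norm(l-q))
d=quad("deliv",[(62,352),(145,385),(108,465),(30,433)],*b,.034)
P=px2w(s,C([(102,414),(65,400)],*b),[.034,.054])[:,:2]; print(P, "yaw",np.arctan2(*(P[1]-P[0])[::-1])-np.pi/2)
d=quad("intake",[(372,332),(425,403),(352,455),(300,383)],*b,.034)
P=px2w(s,C([(349,377),(371,410)],*b),[.034,.054])[:,:2]; print(P, "yaw",np.arctan2(*(P[1]-P[0])[::-1])-np.pi/2)
print("fan",px2w(s,C([(68,193)],*b),.025),"dish",px2w(s,[(350/1.42,332/1.42)],.018))
E
python3 m.py
```

```text
plate holes c [ 0.5093 -0.3485] yaw mod90 0.104 sides [0.0439 0.0448 0.0465 0.0435]
plate c [ 0.5101 -0.3476] yaw mod90 0.094 sides [0.0566 0.0538 0.0563 0.0559]
tube [ 0.505073   -0.34354478  0.043     ] 0.12297271619089258 1.6240851310847897
feet [ 0.50508319 -0.34274493  0.009     ] 0.1252272913065056 1.6489356126084866
tray c [ 0.4764 -0.3435] yaw mod90 0.207 sides [0.2328 0.1818 0.2263 0.1866]
plated c [0.6191 0.1083] yaw mod90 -0.222 sides [0.0551 0.0555 0.0574 0.0579]
bare c [ 0.5902 -0.0392] yaw mod90 -0.169 sides [0.0625 0.0572 0.0588 0.0602]
bore [[ 0.58952872 -0.03643423]]  pump c [0.60464911 0.03453551] yaw -0.19317737162296256 0.1503413650467276
deliv c [0.425  0.3261] yaw mod90 -0.374 sides [0.0578 0.0564 0.0546 0.0558]
[[0.42179749 0.31578114]
 [0.43034847 0.33282833]] yaw -0.4649320616544903
intake c [0.438  0.1488] yaw mod90 0.645 sides [0.0568 0.0572 0.0569 0.0564]
[[0.44820172 0.15748194]
 [0.42739132 0.13913077]] yaw -3.989705349568661
fan [[0.56443934 0.34480628 0.025     ]] dish [[ 0.38710498 -0.03383515  0.018     ]]
```

```bash

python3 -m crank '[1,0.45,-0.93,0,0,0,-1.53, 1,0.45,-0.93,0,0,0,-1.53, 1,0.45,-0.93,0,0,0,-1.53, 1,0.45,-0.93,0,0,0,-1.53, 1,0.45,-0.93,0,0,0,-1.53, 1,0.45,-0.93,0,0,0,-1.53, 1,0.45,-0.93,0,0,0,-1.53, 1,0.45,-0.93,0,0,0,-1.53]' 30
python3 -m crank '[1,0.45,-0.93,0,0,0,-1.53, 1,0.45,-0.93,0,0,0,-1.53, 1,0.45,-0.93,0,0,0,-1.53, 1,0.45,-0.93,0,0,0,-1.53, 1,0.45,-0.93,0,0,0,-1.53, 1,0.45,-0.93,0,0,0,-1.53, 1,0.45,-0.93,0,0,0,-1.53, 1,0.45,-0.93,0,0,0,-1.53]'
python3 -m crank '[1,0.45,-0.93,0,0,0,-1.53, 1,0.45,-0.93,0,0,0,-1.53, 1,0.45,-0.93,0,0,0,-1.53, 1,0.45,-0.93,0,0,0,-1.53, 1,0,-0.93,0,0,0,-1.53, 1,0,-0.93,0,0,0,-1.53, 1,0,-0.93,0,0,0,-1.53, 1,0,-0.93,0,0,0,-1.53]'
python3 -m crank '[1,0,-0.93,0,0,0,-1.53, 1,0,-0.93,0,0,0,-1.53, 1,0,-0.93,0,0,0,-1.53, 1,0,-0.93,0,0,0,-1.53, 1,0,-0.93,0,0,0,-1.53, 1,0,-0.93,0,0,0,-1.53, 1,0,-0.93,0,0,0,-1.53, 1,0,-0.93,0,0,0,-1.53]'
python3 -m crank '[1,0,-0.93,-0.5,0,0,-1.53, 1,0,-0.93,-0.5,0,0,-1.53, 1,0,-0.93,-0.5,0,0,-1.53, 1,0,-0.93,-0.5,0,0,-1.53, 1,0,-0.93,-0.5,0,0,-1.53, 1,0,-0.93,-0.5,0,0,-1.53, 1,0,-0.93,-0.5,0,0,-1.53, 1,0,-0.93,-0.5,0,0,-1.53]'
python3 - <<'E'
from h import *
s=snapshot("top"); save(s,"t1",(300,140,430,250),6)
s=snapshot("scene"); save(s,"s1",(120,180,300,320),4)
o=r.get_obs(); print(o["joints"],o["position"],o["tcp_rot"])
g=np.array(o["position"])-[0,0,.18]; print(w2px(s,[g]), (w2px(s,[g])-[120,180])*4)
E
```

```text
t: 0.9
position: [0.367, 0.4011, 0.4044]
tcp_rot: [-3.141, -0.0, 2.487]
force: [-0.1, 0.6, -0.3]
finger_gap: 0.094
finger_force: 0.0
t: 1.7
position: [0.4569, 0.2151, 0.4045]
tcp_rot: [-3.141, -0.0, 2.273]
force: [0.4, 0.2, 0.6]
finger_gap: 0.0939
finger_force: 0.0
t: 2.5
position: [0.5015, 0.0292, 0.4044]
tcp_rot: [-3.141, -0.0, 2.06]
force: [0.1, 0.4, 0.0]
finger_gap: 0.0942
finger_force: 0.0
t: 3.3
position: [0.5015, -0.1567, 0.4044]
tcp_rot: [-3.141, -0.0, 1.846]
force: [-0.0, 0.1, -0.3]
finger_gap: 0.094
finger_force: 0.0
t: 4.1
position: [0.5016, -0.3426, 0.3037]
tcp_rot: [-3.141, -0.001, 1.633]
force: [-0.3, 0.7, 0.6]
finger_gap: 0.094
finger_force: 0.0
[ 0.36628971  0.71246967  0.31073807  1.74004874 -0.29764707  0.73754492
  0.88654089] [ 0.50014545 -0.34479869  0.30285613] [-3.13840496e+00  9.54657522e-04  1.62900198e+00]
[[199.67557787 234.01750491]] [[318.70231149 216.07001965]]
```

View pics/s1.png

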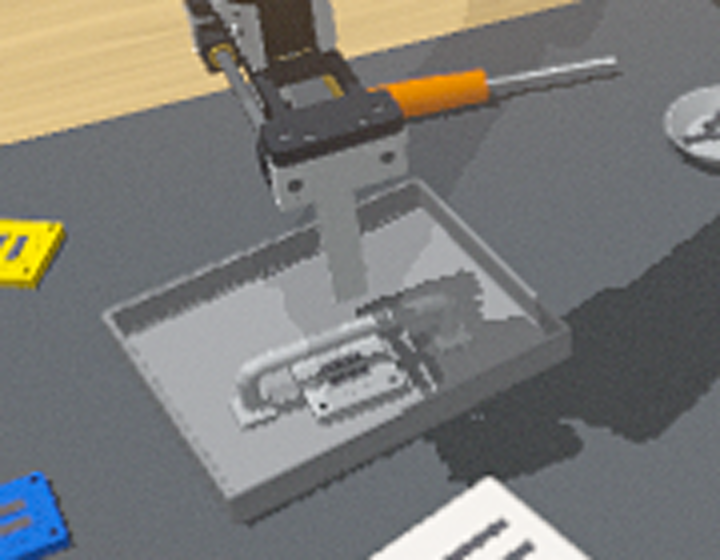

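The tool straddles the tube across x, roughly centred on it. I narrow the fingers to clear the tray wall, go down and grip.

```bash

python3 -m crank '[0.5,0.15,0,-0.5,0,0,0, 0.5,0,0,-0.5,0,0,0, 0.5,0,0,-0.6,0,0,0, 0.5,0,0,-0.6,0,0,0, 0.5,0,0,-0.6,0,0,0, 0.5,0,0,-0.5,0,0,0, 0,0,0,0,0,0,0, 0,0,0,0,0,0,0]' 30
python3 -m crank '[0,0,0,0,0,0,0, 0,0,0,0,0,0,0, 0,0,0,0,0,0,0]'
```

```text
t: 5.0
position: [0.5054, -0.342, 0.2219]
tcp_rot: [-3.141, -0.0, 1.633]
force: [-0.3, 0.7, 0.3]
finger_gap: 0.0345
finger_force: 0.0
t: 5.3
position: [0.5057, -0.342, 0.2228]
tcp_rot: [3.141, 0.001, 1.634]
force: [-0.0, 0.5, 2.0]
finger_gap: 0.011
finger_force: 30.0
```

```bash

python3 -m crank '[0,0,0,0.4,0,0,0, 0,0,0,0.4,0,0,0, 0,-0.6,-0.08,0,0,0,2, 0,-0.8,-0.08,0,0,0,2, 0,-0.8,-0.08,0,0,0,2, 0,-0.8,-0.08,0,0,0,2, 0,-0.1,-0.08,0,0,0,0, 0,0,0,-0.4,0,0,0]'
python3 -m crank '[0,0,0,-0.36,0,0,0, 0,0,0,0,0,0,0, 0.5,0,0,0,0,0,0, 0.5,0,0,0,0,0,0, 0.5,0,0,0.5,0,0,0, 0.5,0,0,1,0,0,0, 0.6,0.6,0,1,0,0,-8.5, 0.7,0.8,0,0.7,0,0,-8.5]'
python3 -m crank '[0.8,0.9,0,0,0,0,-8.5, 0.8,0.9,0,0,0,0,-8.5, 0.8,0.2,0.1,0,0,0,-8.5, 0.8,0,0.1,0,0,0,-8.5, 0.8,0,0,0,0,0,-8.5, 0.8,0,0,0,0,0,-8.5, 0.8,0,0,0,0,0,-8.5, 0.8,0,0,0,0,0,-8.5]'
python3 -m crank '[0.8,0,0,0,0,0,-8.5, 0.8,0,0,0,0,0,-1]'
python3 - <<'E'
from h import *
import pickle
s=snapshot("scene"); pickle.dump(s,open("s2.pkl","wb"));save(s,"s2",(120,180,300,320),4)
s=snapshot("top"); pickle.dump(s,open("t2.pkl","wb"));save(s,"t2",(312,155,420,247),6)
o=r.get_obs(); print(o["joints"],o["position"],o["tcp_rot"])
E
```

```text
t: 6.1
position: [0.4287, -0.353, 0.2337]
tcp_rot: [3.139, 0.003, 1.771]
force: [-0.1, -0.1, -0.8]
finger_gap: 0.0112
finger_force: 29.9
t: 6.9
position: [0.4627, -0.3526, 0.3061]
tcp_rot: [3.14, 0.001, 1.468]
force: [-0.2, -1.0, -1.2]
finger_gap: 0.0559
finger_force: 0.0
t: 7.7
position: [0.5133, -0.3465, 0.3044]
tcp_rot: [3.141, -0.002, 0.284]
force: [-0.5, -0.3, 0.2]
finger_gap: 0.0749
finger_force: 0.0
t: 7.9
position: [0.5134, -0.3464, 0.304]
tcp_rot: [3.141, -0.001, 0.123]
force: [-0.5, 0.3, -0.7]
finger_gap: 0.0752
finger_force: 0.0
[ 0.13209665  0.82371434  0.72975719  1.71341081 -0.68885101  0.87878396
 -0.2819117 ] [ 0.51321446 -0.34654792  0.30375396] [ 3.14145945e+00 -5.97301224e-04  1.27174043e-01]
```

View pics/s2.png

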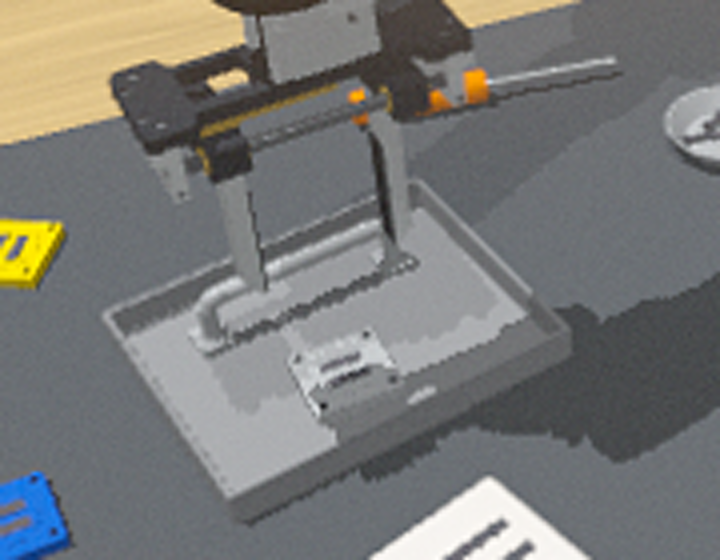

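View pics/t2.png

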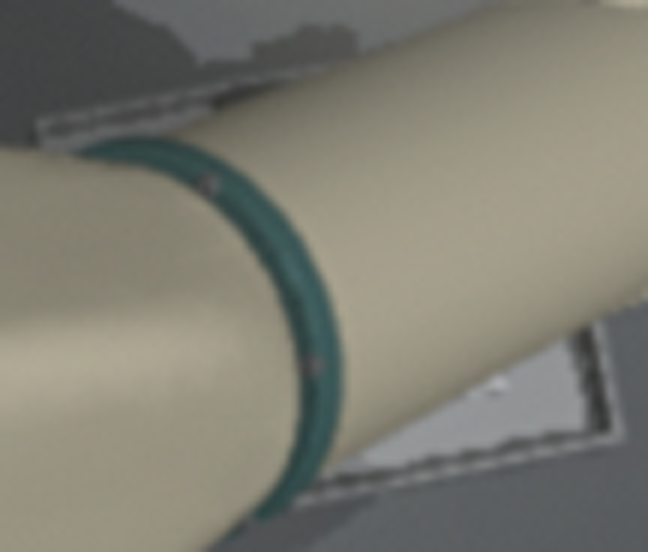

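The scene crop shows the crossover standing upright in the near half of the tray, from (210,340) to (400,255). The plate is free, with its holes at (297,357), (366,334), (393,378) and (322,406).

```bash
python3 - <<'E'
from h import *
import pickle
s=pickle.load(open("s2.pkl","rb"))
p=(np.array([(297,357),(366,334),(393,378),(322,406)])+.5)/4-.5+[120,180]
P=px2w(s,p,.013)[:,:2]; e=np.roll(P,-1,0)-P; print(P.mean(0),np.arctan2(e[:,1],e[:,0]),np.linalg.norm(e,axis=1))
p=(np.array([(212,338),(405,258)])+.5)/4-.5+[120,180]; print(px2w(s,p,.009))
E
```

```text
[ 0.50928962 -0.34736939] [ 1.61284248  0.09031255 -1.46718585 -3.07689324] [0.04391976 0.04345866 0.04505559 0.04619197]
[[ 0.44527914 -0.41439338  0.009     ]
 [ 0.42364512 -0.28300314  0.009     ]]
```

```bash

python3 -m crank '[0.8,-0.16,0,-0.7,0,0,-2.2, 0.8,0,0,-0.7,0,0,0, 0.8,0,0,-0.7,0,0,0, 0.8,0,0,-0.7,0,0,0, 0.8,0,0,-0.7,0,0,0, 0.8,0,0,-0.3,0,0,0, 0.8,0,0,-0.16,0,0,0, 0,0,0,0,0,0,0]' 40
python3 -m crank '[0,0,0,0,0,0,0, 0,0,0,0,0,0,0, 0,0,0,0,0,0,0, 0,0,0,0,0,0,0]'
```

```text
t: 8.8
position: [0.5089, -0.3469, 0.2038]
tcp_rot: [-3.141, 0.0, 0.086]
force: [1.1, -0.3, -0.2]
finger_gap: 0.0704
finger_force: 0.0
t: 9.2
position: [0.5092, -0.347, 0.2049]
tcp_rot: [3.141, -0.001, 0.086]
force: [0.2, 0.2, 2.9]
finger_gap: 0.0552
finger_force: 40.0
```

```bash

python3 -m crank '[0,0,0,0.4,0,0,0, 0,0,0,0.8,0,0,0, 0,0,0,1,0,0,0, 0,0,0,1,0,0,0, 0,0,0.5,1,0,0,0, 0,0,0.8,1,0,0,0, 0,0.2,0.95,1,0,0,-1.5, 0,0.3,0.95,0.3,0,0,-1.5]'
python3 -m crank '[0,0.3,0.95,0,0,0,-1.5, 0,0.3,0.95,0,0,0,-1.5, 0,0.3,0.95,0,0,0,-1.5, 0,0.3,0.95,0,0,0,-1.5, 0,0.3,0.95,0,0,0,-1.5, 0,0.3,0.95,0,0,0,-1.5, 0,0.3,0.95,0,0,0,-1.5, 0,0.3,0.95,0,0,0,-1.5]'
python3 -m crank '[0,0.3,0.9,0,0,0,-1, 0,0.3,0.6,0,0,0,0, 0,0,0,0,0,0,0, 0,0,0,0,0,0,0]'
python3 - <<'E'
from h import *
import pickle
s=snapshot("scene"); pickle.dump(s,open("s3.pkl","wb"));save(s,"s3",(285,160,435,280),5)
o=r.get_obs(); print(o["joints"],o["position"],o["tcp_rot"],o["finger_gap"])
E
```

```text
t: 10.0
position: [0.5213, -0.267, 0.3698]
tcp_rot: [3.14, -0.003, 0.03]
force: [-0.6, -0.3, -1.8]
finger_gap: 0.0555
finger_force: 40.0
t: 10.8
position: [0.5814, -0.0757, 0.3671]
tcp_rot: [-3.141, 0.0, -0.177]
force: [0.1, 0.3, -1.1]
finger_gap: 0.0553
finger_force: 40.0
t: 11.2
position: [0.5962, -0.0401, 0.3669]
tcp_rot: [3.14, -0.0, -0.194]
force: [-0.0, -0.7, -1.2]
finger_gap: 0.0558
finger_force: 40.0
[-0.5079254   0.77987296  0.93655193  1.72624489 -0.72493412  1.02120322
 -1.07237448] [ 0.59596813 -0.04080737  0.36699277] [ 3.14037513e+00 -1.33607867e-04 -1.95250151e-01] 0.05573675071738737
```

View pics/s3.png

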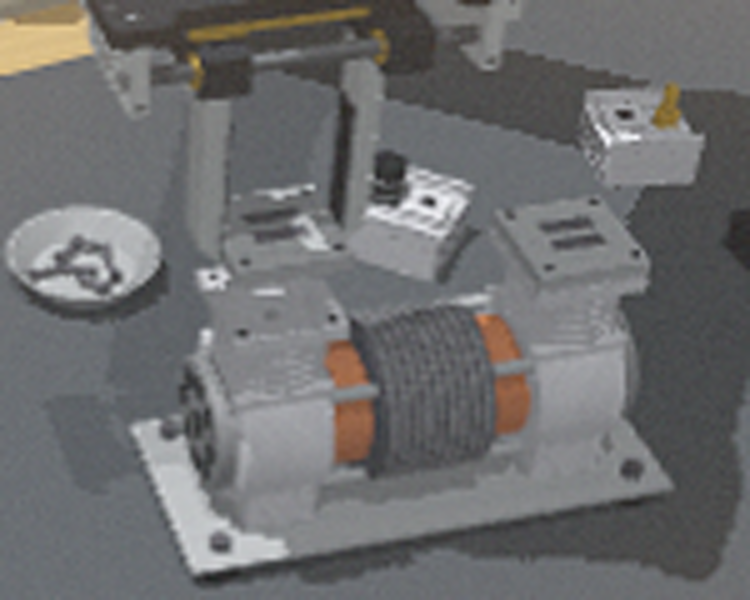

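The scene crop shows the held plate above and just behind the bare cylinder. The plated top's holes are at (510,215), (600,203), (638,250) and (548,268), and the bare flange's at (243,332) and (332,317). I fit the pump pose from both cameras.

```bash
cat > fit.py <<'E'
from h import *
import pickle
from scipy.optimize import least_squares
s=pickle.load(open("s3.pkl","rb")); t=pickle.load(open("top0.pkl","rb"))
C=lambda p,o,k:(np.array(p,float)+.5)/k-.5+np.array(o)
ps=C([(510,215),(600,203),(638,250),(548,268),(243,332),(332,317)],(285,160),5)
h=.022
def W(q):
    x,y,a,h=q; f=lambda L:np.array([(x+u*np.cos(a)-v*np.sin(a),y+u*np.sin(a)+v*np.cos(a),z) for u,v,z in L])
    S=f([(-h,.075-h,.138),(-h,.075+h,.138),(h,.075+h,.138),(h,.075-h,.138),(h,-.075-h,.128),(h,-.075+h,.128)])
    T=f([(h,-.075+h,.128),(h,-.075-h,.128),(-h,-.075-h,.128),(-h,-.075+h,.128),(h,.075+h,.138),(h,.075-h,.138),(-h,.075-h,.138)])
    return S,T
pt=C([(622,97),(692,112),(678,186),(610,170),(370,38),(441,55),(427,128)],(85,115),4)
for m in("both","s","t"):
    g=lambda q:np.r_[((w2px(s,W(q)[0])-ps)*(m!="t")).ravel(),((w2px(t,W(q)[1])-pt)*(m!="s")).ravel()]
    R=least_squares(g,[.605,.035,-.19,.022],x_scale=[.01,.01,.1,.01]); print(m,R.x.round(4),np.abs(R.fun).max().round(2))
    x,y,a,_=R.x; print(" L",x-.075*np.sin(a),y+.075*np.cos(a)," R",x+.075*np.sin(a),y-.075*np.cos(a))
# held plate holes in s3, underside->top: TCP z .367-.205 above .013 => .175
print(px2w(s,C([(340,246),(245,262)],(285,160),5),.175))
E
python3 fit.py
```

```text
both [ 0.6047  0.0376 -0.2002  0.0219] 1.26
 L 0.6196316213998139 0.11111767187031235  R 0.5897981019637761 -0.035885597202383955
s [ 0.6048  0.0379 -0.2034  0.0222] 0.86
 L 0.6199251541445555 0.11130963317531785  R 0.58962733386897 -0.03559864462599706
t [ 0.6045  0.0374 -0.1988  0.0217] 1.06
 L 0.6193360763405076 0.11092362816533194  R 0.5897126886737256 -0.03612212968964171
[[ 0.62273331 -0.02397014  0.175     ]
 [ 0.61519333 -0.0678653   0.175     ]]
```

```bash

python3 -m crank '[0,-0.27,0.2,0,0,0,-0.3, 0,0,0,-0.4,0,0,0, 0,0,0,-0.4,0,0,0, 0,0,0,-0.3,0,0,0, 0,0,0,-0.2,0,0,0, 0,0,0,-0.1,0,0,0, 0,0,0,-0.06,0,0,0, 0,0,0,0,0,0,0]'
```

```text
t: 12.05
position: [0.5898, -0.0344, 0.3302]
tcp_rot: [3.141, -0.0, -0.199]
force: [-0.6, 0.0, -1.3]
finger_gap: 0.0553
finger_force: 40.0
```

```bash

python3 -m crank '[0,0,0,-0.05,0,0,0, 0,0,0,0,0,0,0, 0.8,0,0,0,0,0,0, 0.8,0,0,0,0,0,0, 0.8,0,0,0,0,0,0, 0.8,0,0,0.6,0,0,0, 0.8,0,0,1,0,0,0, 1,0,0,1,0,0,0]'
python3 -m crank '[1,-0.38,0.46,0,0,0,8.1, 1,-0.38,0.46,0,0,0,8.1, 1,-0.38,0.46,0,0,0,8.1, 1,-0.38,0.46,0,0,0,8.1, 1,-0.38,0.46,0,0,0,8.1, 1,-0.38,0.46,0,0,0,8.1, 1,-0.38,0.46,0,0,0,8.1, 1,-0.38,0.46,0,0,0,8.1]'
python3 -m crank '[1,-0.38,0.46,0,0,0,8.1, 1,-0.38,0.46,0,0,0,8.1, 1,-0.38,0.46,0,0,0,8.1, 1,-0.38,0.46,0,0,0,8.1, 1,-0.38,0.46,-0.5,0,0,8.1, 1,-0.38,0.46,-1,0,0,8.1, 1,-0.38,0.46,-1,0,0,8.1, 1,-0.38,0.46,-1,0,0,8.1]'
python3 -m crank '[1,0,0,-1,0,0,8.1, 1,0,0,0,0,0,0]'
python3 - <<'E'
from h import *
import pickle
s=snapshot("scene"); pickle.dump(s,open("s4.pkl","wb"));save(s,"s4",(310,160,450,270),5)
o=r.get_obs(); print(o["joints"],o["position"],o["tcp_rot"],o["finger_gap"])
E
```

```text
t: 12.85
position: [0.5897, -0.0345, 0.3954]
tcp_rot: [3.141, 0.0, -0.199]
force: [0.4, -0.2, 1.6]
finger_gap: 0.0804
finger_force: 0.0
t: 13.65
position: [0.5135, 0.0577, 0.395]
tcp_rot: [3.14, -0.001, 0.937]
force: [0.3, 1.0, 1.2]
finger_gap: 0.0942
finger_force: 0.0
t: 14.45
position: [0.4379, 0.1499, 0.3067]
tcp_rot: [3.139, 0.001, 2.068]
force: [0.1, 0.1, -0.4]
finger_gap: 0.0941
finger_force: 0.0
t: 14.65
position: [0.4371, 0.1494, 0.2801]
tcp_rot: [-3.138, -0.001, 2.205]
force: [-0.9, -0.2, -0.7]
finger_gap: 0.0939
finger_force: 0.0
[-0.54364278  0.58657029  0.22391838  2.14445935 -0.29192734  0.44018578
  0.53913451] [0.43787809 0.14911625 0.28136063] [-3.13999714e+00 -1.60647217e-04  2.20048490e+00] 0.09404001986272956
```

View pics/s4.png

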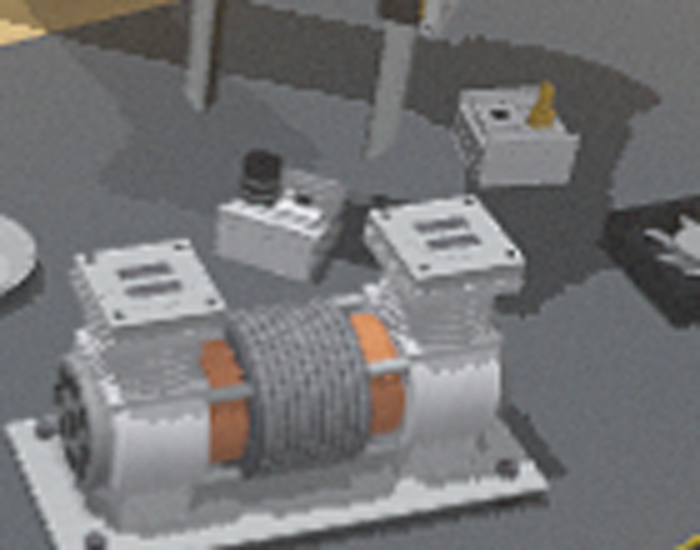

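The plate sits squarely on the right cylinder at (150,283), and the open fingers straddle the silencer head at (280,215). I go down and grip.

```bash

python3 -m crank '[1,0,0,-0.6,0,0,0.5, 1,0,0,-0.7,0,0,0, 1,0,0,-0.7,0,0,0, 1,0,0,-0.6,0,0,0, 1,0,0,-0.3,0,0,0, 1,0,0,-0.1,0,0,0, 0,0,0,0,0,0,0, 0,0,0,0,0,0,0]' 35
python3 -m crank '[0,0,0,0,0,0,0, 0,0,0,0,0,0,0, 0,0,0,0,0,0,0, 0,0,0,0,0,0,0]'
```

```text
t: 15.5
position: [0.4382, 0.1497, 0.2072]
tcp_rot: [3.14, 0.001, 2.212]
force: [0.1, -0.6, 0.1]
finger_gap: 0.0808
finger_force: 0.0
t: 15.9
position: [0.4378, 0.1497, 0.2067]
tcp_rot: [3.141, 0.0, 2.213]
force: [0.0, 0.1, 2.5]
finger_gap: 0.0557
finger_force: 35.0
```

```bash

python3 -m crank '[0,0,0,0.4,0,0,0, 0,0,0,0.9,0,0,0, 0,0,0,0.9,0,0,-8, 0,0,0,0.9,0,0,-8, 0,0,0,0.9,0,0,-8, 0,0,0,0.9,0,0,-8, 0,0,0,0.9,0,0,-8, 0,0,0,0.9,0,0,-8]'
python3 -m crank '[0,0.5,-0.1,0,0,0,-8, 0,0.9,-0.2,0,0,0,-8, 0,0.9,-0.2,0,0,0,-8, 0,0.9,-0.2,0,0,0,-8, 0,0.9,-0.2,0,0,0,-8, 0,0.9,-0.2,0,0,0,-8, 0,0.9,-0.2,0,0,0,-8, 0,0.7,-0.1,0,0,0,-8]'
python3 -m crank '[0,0.5,-0.1,0,0,0,-8, 0,0.2,0,0,0,0,-8, 0,0,0,0,0,0,-8, 0,0,0,0,0,0,-2.3, 0,0,0,0,0,0,0, 0,0,0,0,0,0,0]'
python3 - <<'E'
from h import *
import pickle
s=snapshot("scene"); pickle.dump(s,open("s5.pkl","wb"));save(s,"s5",(310,130,450,270),4)
o=r.get_obs(); print(o["joints"],o["position"],o["tcp_rot"],o["finger_gap"])
E
```

```text
t: 16.7
position: [0.4371, 0.1496, 0.3752]
tcp_rot: [-3.141, -0.001, 1.37]
force: [0.8, 0.5, -2.1]
finger_gap: 0.0559
finger_force: 35.0
t: 17.5
position: [0.6033, 0.1143, 0.3741]
tcp_rot: [-3.141, 0.001, 0.252]
force: [0.0, -0.3, -2.7]
finger_gap: 0.0556
finger_force: 35.0
t: 18.1
position: [0.6199, 0.1124, 0.3739]
tcp_rot: [-3.141, 0.001, -0.199]
force: [0.5, -0.3, -2.9]
finger_gap: 0.056
finger_force: 35.0
[-0.75666869  0.84928579  1.0137161   1.62566685 -0.78535545  1.12419141
 -1.30421362] [0.61993556 0.11232386 0.37398492] [-3.14111235e+00  6.52563679e-04 -1.99611567e-01] 0.055730531742569284
```

View pics/s5.png

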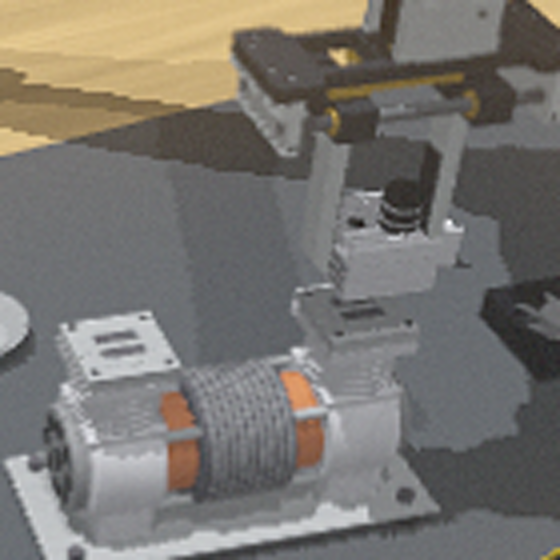

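The silencer head hangs above the left cylinder with the fitting outward. Its lower front edge runs from about (336,297) to (434,287).

```bash
python3 - <<'E'
from h import *
import pickle
s=pickle.load(open("s5.pkl","rb"))
P=px2w(s,(np.array([(336,297),(434,287)])+.5)/4-.5+[310,130],.167); print(P, P.mean(0)[:2]-.028*np.array([.98,-.199]))
E
```

```text
[[0.63726492 0.07714937 0.167     ]
 [0.6531484  0.13431233 0.167     ]] [0.61776666 0.11130285]
```

Within 2 mm of the target (0.6196, 0.1111), so I lower, release, retreat and head for the barb head.

```bash

python3 -m crank '[0,0.03,-0.04,-0.4,0,0,0, 0,0,0,-0.4,0,0,0, 0,0,0,-0.2,0,0,0, 0,0,0,-0.1,0,0,0, 0,0,0,-0.06,0,0,0, 0,0,0,-0.04,0,0,0, 0,0,0,0,0,0,0]'
python3 -m crank '[1,0,0,0,0,0,0, 1,0,0,0,0,0,0, 1,0,0,0,0,0,0, 1,0,0,0,0,0,0, 1,0,0,0.5,0,0,0, 1,0,0,0.9,0,0,0, 1,0,0,1,0,0,0, 1,0,0,0.6,0,0,0]'
```

```text
t: 18.85
position: [0.6207, 0.111, 0.3448]
tcp_rot: [-3.141, 0.0, -0.201]
force: [-4.2, 0.7, 4.1]
finger_gap: 0.0557
finger_force: 35.0
t: 19.65
position: [0.6214, 0.1107, 0.4216]
tcp_rot: [-3.141, -0.003, -0.201]
force: [1.0, 0.3, 0.1]
finger_gap: 0.0942
finger_force: 0.0
```

```bash

python3 -m crank '[1,-0.39,0.43,0,0,0,8.5, 1,-0.39,0.43,0,0,0,8.5, 1,-0.39,0.43,0,0,0,8.5, 1,-0.39,0.43,0,0,0,8.5, 1,-0.39,0.43,0,0,0,8.5, 1,-0.39,0.43,0,0,0,8.5, 1,-0.39,0.43,0,0,0,8.5, 1,-0.39,0.43,0,0,0,8.5]'
python3 -m crank '[1,-0.39,0.43,0,0,0,8.5, 1,-0.39,0.43,0,0,0,8.5, 1,-0.39,0.43,0,0,0,8.5, 1,-0.39,0.43,0,0,0,8.5, 1,-0.39,0.43,-0.6,0,0,8.5, 1,-0.39,0.43,-0.6,0,0,8.5, 1,-0.39,0.43,-0.6,0,0,8.5, 1,-0.39,0.43,-0.6,0,0,8.5]'
python3 -m crank '[1,-0.39,0.43,-0.6,0,0,8.5, 1,-0.39,0.43,-0.6,0,0,8.5, 1,-0.39,0.43,-0.6,0,0,8.5, 1,-0.39,0.43,-0.6,0,0,8.5, 1,0,0,0,0,0,0]'
python3 - <<'E'
from h import *
import pickle
s=snapshot("scene"); pickle.dump(s,open("s6.pkl","wb"));save(s,"s6",(310,130,450,270),4)
o=r.get_obs(); print(o["joints"],o["position"],o["tcp_rot"],o["finger_gap"])
E
```

```text
t: 20.45
position: [0.5426, 0.1975, 0.4194]
tcp_rot: [3.141, -0.0, 0.992]
force: [0.2, 0.2, 0.8]
finger_gap: 0.094
finger_force: 0.0
t: 21.25
position: [0.4647, 0.2834, 0.359]
tcp_rot: [3.141, 0.0, 2.179]
force: [0.3, 0.6, 0.5]
finger_gap: 0.0942
finger_force: 0.0
t: 21.75
position: [0.4243, 0.3271, 0.2977]
tcp_rot: [-3.139, -0.003, 2.77]
force: [0.1, -0.4, -0.8]
finger_gap: 0.0941
finger_force: 0.0
[-0.84195928  0.6260297   0.20521528  1.93887851 -0.21400059  0.59874393
  0.6965773 ] [0.42568651 0.32625337 0.29872541] [-3.14059465e+00 -9.10197667e-04  2.76444312e+00] 0.09410983903464154
```

View pics/s6.png

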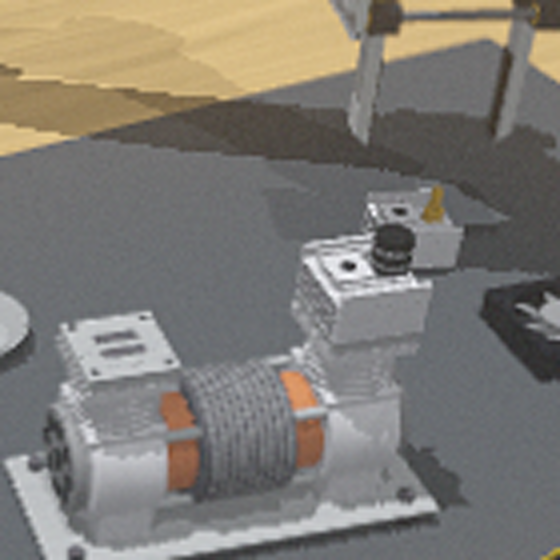

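The silencer head sits square on the left cylinder. The fingers straddle the barb head at (415,230) along its y, so I go down and grip.

```bash

python3 -m crank '[1,0,-0.04,-0.7,0,0,0, 1,0,0,-0.8,0,0,0, 1,0,0,-0.8,0,0,0, 1,0,0,-0.8,0,0,0, 1,0,0,-0.4,0,0,0, 1,0,0,-0.2,0,0,0, 0,0,0,0,0,0,0, 0,0,0,0,0,0,0]' 35
python3 -m crank '[0,0,0,0,0,0,0, 0,0,0,0,0,0,0, 0,0,0,0,0,0,0, 0,0,0,0,0,0,0]'
```

```text
t: 22.6
position: [0.4265, 0.3252, 0.2072]
tcp_rot: [3.14, 0.001, 2.765]
force: [-0.7, -0.6, 0.4]
finger_gap: 0.0815
finger_force: 0.0
t: 23.0
position: [0.4263, 0.3256, 0.2069]
tcp_rot: [3.14, 0.001, 2.766]
force: [1.0, 0.4, 3.2]
finger_gap: 0.0556
finger_force: 35.0
```

```bash

python3 -m crank '[0,0,0,0.4,0,0,0, 0,0,0,0.9,0,0,0, 0,0,0,1,0,0,-8.5, 0,0,0,1,0,0,-8.5, 0,0,-0.45,1,0,0,-8.5, 0,0,-0.8,1,0,0,-8.5, 0,0,-0.8,1,0,0,-8.5, 0,0,-0.8,1,0,0,-8.5]'
python3 -m crank '[0,0,-0.9,0,0,0,-8.5, 0,0,-0.9,0,0,0,-8.5, 0,0,-0.9,0,0,0,-8.5, 0,0,-0.9,0,0,0,-8.5, 0,0.3,-0.9,0,0,0,-8.5, 0,0.6,-0.9,0,0,0,-8.5, 0,0.6,-0.9,0,0,0,-8.5, 0,0.7,-0.9,0,0,0,-8.5]'
python3 -m crank '[0,0.7,-0.9,0,0,0,-8.5, 0,0.7,-0.9,0,0,0,-8.5, 0,0.7,-0.9,0,0,0,-8.5, 0,0.7,-0.9,0,0,0,-8.5, 0,0.7,-0.6,0,0,0,-8.5, 0,0.6,-0.2,0,0,0,-8.5, 0,0.2,0,0,0,0,0, 0,0,0,0,0,0,0]'
python3 - <<'E'
from h import *
import pickle
s=snapshot("scene"); pickle.dump(s,open("s7.pkl","wb"));save(s,"s7",(290,130,430,270),4)
o=r.get_obs(); print(o["joints"],o["position"],o["tcp_rot"],o["finger_gap"])
E
```

```text
t: 23.8
position: [0.4252, 0.2528, 0.3901]
tcp_rot: [-3.14, -0.001, 1.87]
force: [0.9, -0.2, -1.1]
finger_gap: 0.0555
finger_force: 35.0
t: 24.6
position: [0.4806, 0.0732, 0.3892]
tcp_rot: [-3.139, 0.0, 0.684]
force: [0.9, 0.2, -2.3]
finger_gap: 0.056
finger_force: 35.0
t: 25.4
position: [0.5884, -0.0356, 0.3885]
tcp_rot: [-3.141, 0.001, -0.197]
force: [-0.5, -0.5, -1.7]
finger_gap: 0.0555
finger_force: 35.0
[-0.57415259  0.79477909  1.06354075  1.72797443 -0.77437922  1.10361036
 -1.02557397] [ 0.58790369 -0.03541673  0.38864206] [-3.14072782e+00  1.70036859e-03 -1.97101006e-01] 0.05580314653539846
```

View pics/s7.png

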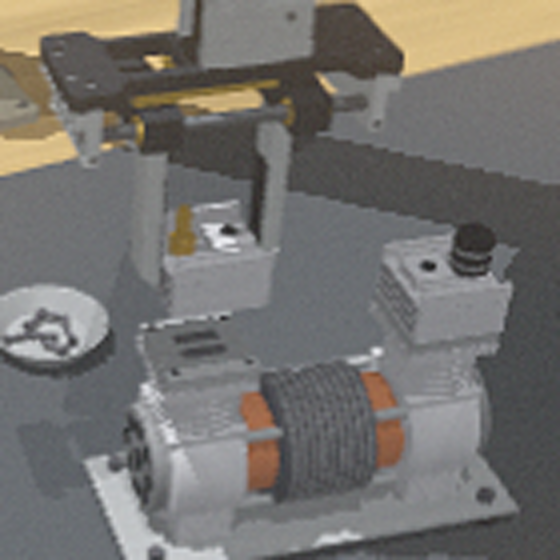

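The barb head is above the right cylinder with the barb outward. Its lower front edge runs from (172,318) to (272,306).

```bash
python3 - <<'E'
from h import *
import pickle
s=pickle.load(open("s7.pkl","rb"))
P=px2w(s,(np.array([(172,318),(272,306)])+.5)/4-.5+[290,130],.182); print(P, P.mean(0)[:2]-.028*np.array([.98,-.199]))
# seated intake: pad hole (z .172) 
print(px2w(s,(np.array([(429,266)])+.5)/4-.5+[290,130],.172), "expected", .6196-.012*.199,.1111-.012*.98)
E
```

```text
[[ 0.61313102 -0.06960216  0.182     ]
 [ 0.62679726 -0.01424424  0.182     ]] [ 0.59252414 -0.0363512 ]
[[0.62054505 0.09755723 0.172     ]] expected 0.6172120000000001 0.09934000000000001
```

```bash

python3 -m crank '[0,0,0,-0.5,0,0,0, 0,0,0,-0.6,0,0,0, 0,0,0,-0.3,0,0,0, 0,0,0,-0.2,0,0,0, 0,0,0,-0.1,0,0,0, 0,0,0,-0.06,0,0,0, 0,0,0,0,0,0,0]'
python3 -m crank '[1,0,0,0,0,0,0, 1,0,0,0,0,0,0, 1,0,0,0,0,0,0, 1,0,0,0,0,0,0, 1,0,0,0.5,0,0,0, 1,0,0,0.9,0,0,0, 1,0,0,1,0,0,0, 1,0,0,0,0,0,0]'
```

```text
t: 26.15
position: [0.5886, -0.0362, 0.3452]
tcp_rot: [3.142, -0.001, -0.201]
force: [0.1, -0.5, -2.3]
finger_gap: 0.056
finger_force: 35.0
t: 26.95
position: [0.5893, -0.0372, 0.4089]
tcp_rot: [3.141, -0.006, -0.201]
force: [1.2, -0.4, -0.5]
finger_gap: 0.0943
finger_force: 0.0
```

```bash

python3 -m crank '[1,-0.4,-0.8,0,0,0,8, 1,-0.46,-0.9,0,0,0,8, 1,-0.46,-0.9,0,0,0,8, 1,-0.46,-0.9,0,0,0,8, 1,-0.46,-0.9,0,0,0,8, 1,-0.46,-0.9,0,0,0,8, 1,-0.46,-0.9,0,0,0,8, 0.5,-0.46,-0.9,-0.6,0,0,8]'
python3 -m crank '[0.5,-0.46,-0.9,-0.6,0,0,8, 0.5,-0.46,-0.9,-0.6,0,0,8, 0.5,-0.46,-0.9,-0.6,0,0,8, 0.5,-0.46,-0.9,-0.6,0,0,8, 0.5,-0.46,-0.9,-0.6,0,0,8, 0.5,-0.46,-0.9,-0.6,0,0,8, 0.5,0,-0.1,0,0,0,1, 0.5,0,0,0,0,0,0]'
python3 - <<'E'
from h import *
import pickle
s=snapshot("scene"); pickle.dump(s,open("s8.pkl","wb"))
cv2.imwrite("pics/s8.png",np.hstack([cv2.resize(s["img"][180:320,120:240],None,fx=3,fy=3),cv2.resize(s["img"][155:295,290:420],None,fx=3,fy=3)]))
o=r.get_obs(); print(o["joints"],o["position"],o["tcp_rot"],o["finger_gap"])
E
```

```text
t: 27.75
position: [0.4978, -0.2149, 0.3912]
tcp_rot: [3.138, -0.001, 0.922]
force: [-0.2, 0.1, 0.4]
finger_gap: 0.089
finger_force: 0.0
t: 28.55
position: [0.4287, -0.3515, 0.3]
tcp_rot: [-3.142, -0.001, 1.768]
force: [0.6, 0.8, -0.7]
finger_gap: 0.0472
finger_force: 0.0
[ 0.38706862  0.6661906   0.38436226  1.89284872 -0.3908854   0.65649497
  1.20907646] [ 0.42944682 -0.3506301   0.30021628] [ 3.14093094e+00 -5.17335014e-04  1.76939810e+00] 0.047071816085048644
```

View pics/s8.png

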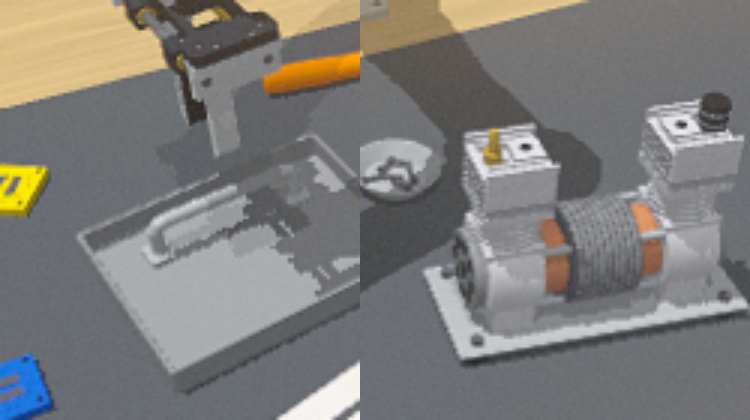

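Both heads look seated with their fittings outward, pad holes at (525,147) and (681,124). The crossover stands in the tray below the fingers, and I grip it.

```bash
python3 - <<'E'
from h import *
import pickle
s=pickle.load(open("s8.pkl","rb"))
print(px2w(s,(np.array([(525-360,147),(681-360,124)])+.5)/3-.5+[290,155],.172))
E
python3 -m crank '[0.5,0,0,-0.6,0,0,0, 0.5,0,0,-0.7,0,0,0, 0.5,0,0,-0.7,0,0,0, 0.5,0,0,-0.7,0,0,0, 0.5,0,0,-0.4,0,0,0, 0,0,0,0,0,0,0, 0,0,0,0,0,0,0, 0,0,0,0,0,0,0]' 30
python3 -m crank '[0,0,0,0,0,0,0, 0,0,0,0,0,0,0]'
```

```text
[[ 0.5949931  -0.0275585   0.172     ]
 [ 0.61992157  0.09742429  0.172     ]]
t: 29.4
position: [0.4295, -0.3511, 0.2233]
tcp_rot: [3.141, 0.001, 1.772]
force: [0.4, -1.3, -0.4]
finger_gap: 0.0264
finger_force: 0.0
t: 29.6
position: [0.4291, -0.3512, 0.223]
tcp_rot: [3.141, 0.001, 1.771]
force: [-0.9, 1.9, 1.5]
finger_gap: 0.0113
finger_force: 30.0
```

```bash

python3 -m crank '[0,0,0,0.4,0,0,0, 0,0,0,0.9,0,0,0, 0,0,0,1,0,0,0, 0,0,0,1,0,0,0, 0,0.2,0.3,1,0,0,-1, 0,0.3,0.6,1,0,0,-1, 0,0.4,0.8,1,0,0,-1, 0,0.4,0.9,1,0,0,-1]'
python3 -m crank '[0,0.4,0.9,1,0,0,-1.5, 0,0.4,0.9,0.26,0,0,-1.5, 0,0.4,0.9,0,0,0,-1.5, 0,0.4,0.9,0,0,0,-1.5, 0,0.4,0.9,0,0,0,-1.5, 0,0.4,0.9,0,0,0,-1.5, 0,0.4,0.9,0,0,0,-1.5, 0,0.4,0.9,0,0,0,-1.5]'
python3 -m crank '[0,0.4,0.9,0,0,0,-1.5, 0,0.4,0.9,0,0,0,-1.5, 0,0.4,0.9,0,0,0,-1.5, 0,0.4,0.9,0,0,0,-1.5, 0,0.4,0.9,0,0,0,-0.9, 0,0.38,0.8,0,0,0,0, 0,0.2,0.5,0,0,0,0, 0,0,0,0,0,0,0]'
python3 - <<'E'
from h import *
import pickle
s=snapshot("scene"); pickle.dump(s,open("s9.pkl","wb"));save(s,"s9",(300,130,435,245),5)
o=r.get_obs(); print(o["joints"],o["position"],o["tcp_rot"],o["finger_gap"])
E
```

```text
t: 30.4
position: [0.4612, -0.2857, 0.4067]
tcp_rot: [3.141, 0.0, 1.699]
force: [0.5, 0.0, -0.5]
finger_gap: 0.011
finger_force: 30.0
t: 31.2
position: [0.5414, -0.1052, 0.4371]
tcp_rot: [3.141, -0.0, 1.491]
force: [-0.1, -0.4, -0.5]
finger_gap: 0.0114
finger_force: 30.0
t: 32.0
position: [0.6062, 0.041, 0.4364]
tcp_rot: [-3.141, -0.001, 1.375]
force: [0.2, 0.2, -1.4]
finger_gap: 0.011
finger_force: 30.0
[-0.47659151  0.59794676  0.6078563   1.61541633 -0.3794748   1.04935686
  0.04362597] [0.60570723 0.03914105 0.43647178] [-3.14113038e+00  3.92289659e-04  1.37288788e+00] 0.010910883933839965
```

View pics/s9.png

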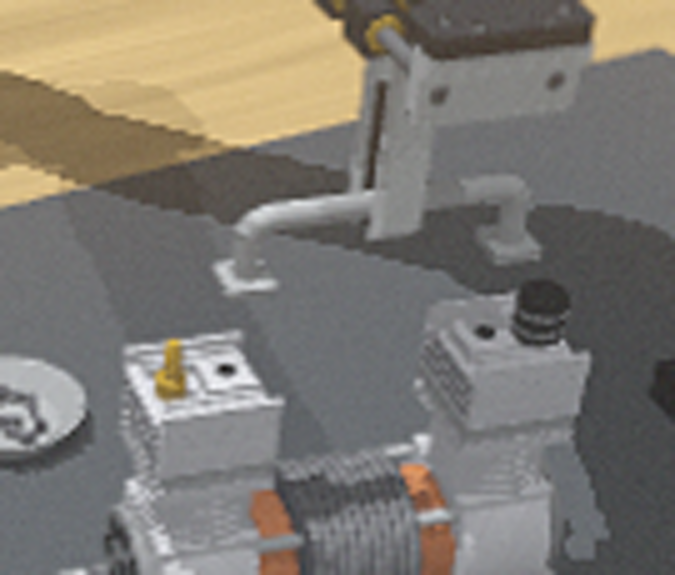

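The crossover is above the heads, with its foot front edges at (233,293)-(276,287) and (496,262)-(541,255). The pad holes are at (227,370) and (485,332).

```bash
python3 - <<'E'
from h import *
import pickle
s=pickle.load(open("s9.pkl","rb")); f=lambda p,z:px2w(s,(np.array(p)+.5)/5-.5+[300,130],z)[:,:2]
F=f([(233,293),(276,287),(496,262),(541,255)],.2165); d=np.array([.98,-.199])
A,B=F[:2].mean(0)-.012*d,F[2:].mean(0)-.012*d
H=f([(227,370),(485,332)],.172)
print(F,A,B,"mid",(A+B)/2,"yaw",np.arctan2(*(B-A)[::-1])-np.pi/2,np.linalg.norm(B-A)); print(H,H.mean(0),np.arctan2(*(H[1]-H[0])[::-1])-np.pi/2)
print("along y",((A+B)/2-H.mean(0))@[.199,.98],"x",((A+B)/2-H.mean(0))@d)
E
```

```text
[[ 0.59830415 -0.02941993]
 [ 0.60223422 -0.00982928]
 [ 0.62672025  0.09034082]
 [ 0.63056439  0.11231063]] [ 0.58850919 -0.0172366 ] [0.61688232 0.10371372] mid [0.60269575 0.04323856] yaw -0.23041865078711132 0.12423371498487583
[[ 0.59509017 -0.02674348]
 [ 0.61985583  0.09728366]] [0.607473   0.03527009] -0.19708725346461886
along y 0.006858428040864133 x -0.00626742552242573
```

```bash
python3 - <<'E'
from h import *
import pickle
from scipy.optimize import least_squares
s=pickle.load(open("s9.pkl","rb"))
def mod(q):
    x,y,z,a=q; L=[]
    for sg in(-1,1):
        for u,v,w in[(-.012,-.011,.006),(.012,-.011,0),(.012,.011,0),(.012,.011,.006)]:
            v+=sg*.063; L.append((x+u*np.cos(a)-v*np.sin(a),y+u*np.sin(a)+v*np.cos(a),z+w))
    return (w2px(s,L)-[300,130]+.5)*5-.5
print(mod([.6057,.038,.2165,-.2]).round(0).tolist())
obs=np.array([(213,266),(233,293),(276,289),(276,283),(478,233),(496,262),(541,257),(541,250)],float)
for z in (None,.2165):
    g=lambda q:(mod(q if z is None else [q[0],q[1],z,q[3]])-obs).ravel()
    R=least_squares(g,[.605,.038,.2165,-.2],x_scale=[.01,.01,.01,.1]); print(R.x.round(4),R.fun.reshape(-1,2).round(1).tolist())
E
```

```text
[[206.0, 262.0], [223.0, 302.0], [271.0, 296.0], [272.0, 284.0], [470.0, 226.0], [491.0, 265.0], [536.0, 259.0], [538.0, 248.0]]
[ 0.5955  0.0492  0.208  -0.225 ] [[1.7, -7.7], [-2.8, 5.4], [1.4, 3.6], [2.6, -1.7], [-2.1, -5.9], [-0.9, 3.8], [-1.0, 3.2], [1.1, -0.9]]
[ 0.606   0.0409  0.2165 -0.2147] [[-0.8, -7.0], [-4.6, 6.6], [0.3, 4.4], [1.5, -1.0], [-1.3, -7.3], [0.7, 2.9], [1.1, 2.0], [3.3, -2.3]]
```

```bash

python3 -m crank '[0,-0.02,-0.12,-0.4,0,0,0, 0,0,0,-0.4,0,0,0, 0,0,0,-0.2,0,0,0, 0,0,0,-0.2,0,0,0, 0,0,0,0,0,0,0]'
python3 -m crank '[0,0,0,-0.2,0,0,0, 0,0,0,-0.2,0,0,0, 0,0,0,0,0,0,0]'
```

```text
t: 32.55
position: [0.6052, 0.0357, 0.4055]
tcp_rot: [-3.14, 0.0, 1.371]
force: [0.5, 0.6, -0.9]
finger_gap: 0.0109
finger_force: 30.0
t: 32.85
position: [0.6052, 0.0361, 0.3957]
tcp_rot: [-3.14, 0.0, 1.372]
force: [-0.1, -0.2, -1.2]
finger_gap: 0.0111
finger_force: 30.0
```

The feet are already below the silencer top with no contact force, so I seat them.

```bash

python3 -m crank '[0,0,0,-0.08,0,0,0, 0,0,0,-0.06,0,0,0, 0,0,0,0,0,0,0]'
python3 -m crank '[0,0,0,-0.04,0,0,0, 0,0,0,0,0,0,0]'
```

```text
t: 33.15
position: [0.6054, 0.0359, 0.3928]
tcp_rot: [-3.141, -0.0, 1.372]
force: [0.8, -0.4, -1.2]
finger_gap: 0.0113
finger_force: 30.0
t: 33.35
position: [0.6055, 0.0359, 0.3921]
tcp_rot: [3.141, -0.0, 1.372]
force: [0.2, 0.8, -1.1]
finger_gap: 0.0109
finger_force: 30.0
```

```bash

python3 -m crank '[0,0,0,-0.04,0,0,0, 0,0,0,-0.03,0,0,0, 0,0,0,0,0,0,0]'
```

```text
t: 33.65
position: [0.6055, 0.0357, 0.3919]
tcp_rot: [3.141, -0.001, 1.372]
force: [-3.5, 0.9, 10.4]
finger_gap: 0.0113
finger_force: 30.0
```

```bash

python3 -m crank '[0,0,0,0.03,0,0,0, 0.4,0,0,0,0,0,0, 0.4,0,0,0,0,0,0, 0.4,0,0,0,0,0,0, 0.4,0,0,0.5,0,0,0, 0.4,0,0,1,0,0,0, 0.4,0,0,1,0,0,0, 0.4,0,0,1,0,0,0]'
python3 -m crank '[0.4,-0.8,-0.6,1,0,0,0, 0.4,-0.8,-0.8,1,0,0,0, 0.4,-1,-1,0,0,0,0, 0.4,-1,-1,0,0,0,0, 0.4,0,-1,0,0,0,0, 0.4,0,-1,0,0,0,0, 0.4,0,0,0,0,0,0]'
python3 - <<'E'
from h import *
import pickle
from scipy.optimize import minimize
s=snapshot("scene"); t=snapshot("top"); pickle.dump((s,t),open("end.pkl","wb"))
for n,c,b in(("scene",s,pickle.load(open("s8.pkl","rb"))),("top",t,pickle.load(open("top0.pkl","rb")))):
    # predicted tube top line & feet at fitted pose; print difference-mask centroid near the predicted tube
    a=-.2; o=np.array([.605,.0365]); Y=np.array([-np.sin(a),np.cos(a)]); X=np.array([np.cos(a),np.sin(a)])
    g=cv2.cvtColor(c["img"],cv2.COLOR_BGR2GRAY).astype(float); q=cv2.cvtColor(b["img"],cv2.COLOR_BGR2GRAY).astype(float)
    for y in(-.045,-.03,-.015,0,.015,.03,.045):
        xs=np.arange(-.02,.0201,.002); P=[np.r_[o+Y*y+X*x,.206] for x in xs]; u=w2px(c,P).astype(np.float32)
        v=cv2.remap(g.astype(np.float32),u[:,0].reshape(1,-1),u[:,1].reshape(1,-1),1)[0]
        print(n,y,v.astype(int))
print(r.get_obs()["position"])
E
```

```text
t: 34.45
position: [0.6055, 0.0358, 0.4802]
tcp_rot: [3.141, 0.0, 1.372]
force: [-0.3, 0.7, 0.1]
finger_gap: 0.0376
finger_force: 0.0
t: 35.15
position: [0.5145, -0.1029, 0.5298]
tcp_rot: [3.139, 0.002, 1.366]
force: [-0.3, 0.0, -0.0]
finger_gap: 0.0377
finger_force: 0.0
scene -0.045 [109 110 108 109 110 109 118 130 136 138 142 148 137 125 117 109 107 109
 109 108 108]
scene -0.03 [111 111 111 110 109 108 121 137 138 138 136 133 127 123 116 110 109 109
 108 108 109]
scene -0.015 [112 111 109 109 109 112 123 132 135 135 134 132 127 122 115 109 107 108
 107 102  97]
scene 0 [106 105 108 108 101 102 114 128 136 137 134 131 127 123 116 107  91  76
  76  77  76]
scene 0.015 [ 80  79  79  79  79  90 106 123 137 138 136 132 129 125 115 105  91  80
  77  78  78]
scene 0.03 [ 81  80  80  77  77  88 101 121 137 135 132 129 128 123 115 104  93  83
  73  84 107]
scene 0.045 [ 81  80  79  77  77  84 104 126 138 136 133 132 131 125 117 102  89  82
  80  94 102]
top -0.045 [157 152 147 137 126 119 108  95  93  94 100 102  94  91  92  80  75  83
  99 112 113]
top -0.03 [ 65  73  78  74  68  64  64  70  78  88  99 102  95  81  70  68  65  61
  76 103 109]
top -0.015 [ 64  66  69  71  64  61  59  66  76  87  99 104  95  84  83  82  69  62
  74  97 108]
top 0 [ 64  65  67  69  69  65  62  63  74  86  97 101  95  86  81  79  77  71
  96 135 143]
top 0.015 [ 82  84  84  84  83  81  74  72  77  87  97 103  97 108 128 132 150 171
 179 178 169]
top 0.03 [ 85  84  83  84  83  80  77  75  77  86  95  99  95  91  92 101 116 138
 162 177 174]
top 0.045 [118  99  89  81  79  82  84  81  78  83  95 103  95  94 102 116 124 120
 110 103 101]
[ 0.51543402 -0.09927341  0.52899191]
```

The tube profile matches the predicted place, height and heading in both views. One numeric check of the heads before I hand in.

```bash
python3 - <<'E'
from h import *
import pickle
s,t=pickle.load(open("end.pkl","rb")); a=-.2; o=np.array([.6047,.0376]); Y=np.array([-np.sin(a),np.cos(a)]); X=np.array([np.cos(a),np.sin(a)])
for n,c in(("scene",s),("top",t)):
    hsv=cv2.cvtColor(c["img"],cv2.COLOR_BGR2HSV)
    for nm,y,z,m in(("barb",-.0895,.18,(hsv[...,1]>110)&(hsv[...,0]>12)&(hsv[...,0]<35)),("silencer",.0895,.192 if n=="top" else .183,hsv[...,2]<60)):
        u=w2px(c,[np.r_[o+Y*y,z]])[0]; yy,xx=np.mgrid[:420,:560]; k=m&(np.hypot(xx-u[0],yy-u[1])<16)
        if not k.sum(): print(n,nm,"none");continue
        p=px2w(c,[(xx[k].mean(),yy[k].mean())],z)[0,:2]-o; print(n,nm,k.sum(),"pump frame x,y",(p@X).round(4),(p@Y).round(4))
E
```

```text
scene barb 48 pump frame x,y 0.0106 -0.0946
scene silencer 38 pump frame x,y 0.0109 0.0837
top barb none
top silencer 143 pump frame x,y -0.0048 0.0946
```

The heads' grasp offsets, release positions and pad holes agree to about 3 mm, against a tolerance of 8 mm. I hand in.

```bash
python3 -c "
from rig import sign_off; print(sign_off())"
```

```text
the job is handed in; nothing more can be done
None
```

I placed the valve plate, both heads and the crossover tube and handed the job in at about 35 s of the 134 s allowed. The final camera check showed the tube level and in place across the heads, my estimate puts both heads within about 3 mm of centre, and the hand-in returned no verdict.

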